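Find the rattling tin at the joiner's bench

TASK

Turn the dust extractor down so the shop is quiet: swing its red-balled lever to the green idle mark and leave it there. Then shake the three sealed blue tins to find the one whose contents are loose and rattle (only one does), putting any tin that is silent back where it stood. Finish while still holding the rattling tin in the gripper, upright and still, about 100 mm above the middle of the green hand-over mat, and leave everything else on the bench undisturbed.

Things in the scene. Friction and masses are not known exactly. Their poses are not given: they have to be found in the camera images.
- extractor_lever (a joint): lever angle, rad: 0 = leaning 0.6 rad from upright towards its block's -x (roughly the robot), grows as it swings towards the block's +x, 0.6 = upright, 1.2 = far end. Green idle mark at 0.35; starts at 0.75 to 1.15. A thin rod with a red ball 26 mm across, its centre 90 mm from the hinge. Light friction (under 1 N at the ball) keeps it where it is left
- extractor_lever_tip (a point): centre of the red ball on the lever, moving with it
- extractor_lever_base: grey block 70 x 50 x 25 mm that carries the lever and, on its -y side, a black dial disc of 46 mm radius with a green idle mark and three thin white marks on its rim. Origin: centre of its underside on the bench; its x is the direction in which the lever swings, its z up. Fixed; the hinge lies along its y axis, 22 mm above the origin
- idle_spot (a point): the point on the extractor where the centre of the red ball is when the lever stands at the green idle mark
- tin_a: sealed square tin: dark blue, 66 x 66 mm, with a lighter blue lid, 68 x 68 x 12 mm, bright square on top, 58 mm tall in all, 0.43 to 0.53 kg. Origin: centre of the underside; z up, x and y square to the sides. Stands on the bench, over 40 mm clear of the other tins. Grip it with the pads' middle some 35 mm above the bench, about 45 N. Three look alike; one (it varies) rattles
- tin_b: second tin, outside like tin_a. Inside the tin that rattles one smooth 330 g piece slides up to 14 mm each way from the middle when shaken or tilted past 15 degrees, and stays there when level again: the moment on the wrist shifts by about 0.04 N m each way. The other two are packed tight with the same weight: nothing in them moves over 1 mm. Weighing does not tell them apart
- tin_c: third tin, outside like tin_a; its contents are loose or packed as told for tin_b
- handover_mat: green square mat 120 x 120 mm, 2 mm thick, fixed flat on the bench. Origin: its centre, on the bench
- chisel_a: wood-handled chisel 250 mm long lying on the bench, origin near its middle; leave alone
- chisel_b: second such chisel; leave alone
- glue_bottle: white and yellow glue bottle, 60 mm across, 160 mm tall, origin at the centre of its foot; leave alone
- offcut: wood offcut 120 x 45 x 35 mm, origin at the centre of its underside; leave alone
- tape_measure: yellow tape measure 70 x 45 x 65 mm, origin at the centre of its underside; leave alone
- bar_clamp: black and red bar clamp lying flat, 260 x 90 x 24 mm, origin near its middle; leave alone
There are look-alikes about, which are no part of the job. What is shaped like the tin_c but grey or turquoise is not meant.

How it is judged:
On the way, in this order (a step that is already met when the one before it is completed fails the run):
1. the extractor's lever rests at the green idle mark (value of joint extractor_lever between 0.25 and 0.45 rad and velocity of joint extractor_lever between -0.05 and 0.05 rad/s), for 0.3 s.
2. the tin with the loose contents is lifted off the bench and shaken (moved at over 0.08 m/s, or turned at over 0.4 rad/s) (((distance between loose_piece_c0 and tin_a below 0.05 m and height (world z) of tin_a above 0.015 m and contact force between tin_a and the fingers above 2 N and (linear speed of tin_a above 0.08 m/s or angular speed of tin_a above 0.4 rad/s)) or (distance between loose_piece_c0 and tin_b below 0.05 m and height (world z) of tin_b above 0.015 m and contact force between tin_b and the fingers above 2 N and (linear speed of tin_b above 0.08 m/s or angular speed of tin_b above 0.4 rad/s)) or (distance between loose_piece_c0 and tin_c below 0.05 m and height (world z) of tin_c above 0.015 m and contact force between tin_c and the fingers above 2 N and (linear speed of tin_c above 0.08 m/s or angular speed of tin_c above 0.4 rad/s)))), for 0.05 s.
At the end, for the whole second after the job is handed in: Lever within 0.1 rad of the idle mark; rattling tin gripped, still, upright within 0.2 rad, underside 50 to 220 mm above the mat, centre within 50 mm of the mat's middle from above; silent tins upright on the bench within 50 mm of where they began (value of joint extractor_lever between 0.25 and 0.45 rad and ((distance between loose_piece_c0 and tin_a below 0.05 m and z of tin_a in the frame of handover_mat between 0.05 and 0.22 m and horizontal distance between tin_a and handover_mat below 0.05 m and angle between tin_a's own z axis and vertical below 0.2 rad and contact force between tin_a and the fingers above 2 N and linear speed of tin_a below 0.03 m/s) or (distance between loose_piece_c0 and tin_b below 0.05 m and z of tin_b in the frame of handover_mat between 0.05 and 0.22 m and horizontal distance between tin_b and handover_mat below 0.05 m and angle between tin_b's own z axis and vertical below 0.2 rad and contact force between tin_b and the fingers above 2 N and linear speed of tin_b below 0.03 m/s) or (distance between loose_piece_c0 and tin_c below 0.05 m and z of tin_c in the frame of handover_mat between 0.05 and 0.22 m and horizontal distance between tin_c and handover_mat below 0.05 m and angle between tin_c's own z axis and vertical below 0.2 rad and contact force between tin_c and the fingers above 2 N and linear speed of tin_c below 0.03 m/s)) and (distance between loose_piece_c0 and tin_a below 0.05 m or (height (world z) of tin_a below 0.006 m and angle between tin_a's own z axis and vertical below 0.1 rad and distance of tin_a from where it was at the start of the episode below 0.05 m and linear speed of tin_a below 0.02 m/s)) and (distance between loose_piece_c0 and tin_b below 0.05 m or (height (world z) of tin_b below 0.006 m and angle between tin_b's own z axis and vertical below 0.1 rad and distance of tin_b from where it was at the start of the episode below 0.05 m and linear speed of tin_b below 0.02 m/s)) and (distance between loose_piece_c0 and tin_c below 0.05 m or (height (world z) of tin_c below 0.006 m and angle between tin_c's own z axis and vertical below 0.1 rad and distance of tin_c from where it was at the start of the episode below 0.05 m and linear speed of tin_c below 0.02 m/s))); the arm keeps its last pose, push and grip.
It fails at once if another thing on the bench is moved by more than 30 mm (distance of any of chisel_a, chisel_b, glue_bottle, offcut, tape_measure, bar_clamp from where it was at the start of the episode above 0.03 m).
It also fails if it takes over 72 s, if anything falls off the work surface, if the arm or the gripper's body presses on something with over 40 N, if the wrist force passes 120 N, or if a joint passes its speed limit or range.

ROBOT

A 6-joint arm with a two-finger parallel gripper is mounted at the origin on the work surface. World frame = base frame: x ahead of the robot, y to its left, z up, the work surface at z = 0. Lengths are in m, angles in rad, forces in N, time in s.
With the tool pointing down it reaches from about 0.325 to 0.775 m from the base axis. Payload 5.5 kg.
Tool frame: the origin (TCP) lies on the centre line of the jaws, within the pads' length; the fingertips stand 8 mm ahead of it and the grasp point (between the pads) lies 11 mm behind it; z points along the fingers, y is the line along which they close (so a half turn about z gives the same grasp; the last joint's range is limited). The gripper opens to 85 mm and grips with 20 to 120 N. Pads are 22 mm wide; open, the fingers measure 114 mm over their backs; the gripper's body (76 mm by 85 mm) begins 54 mm behind the grasp point. The pads swing forward as they close: fully open they stand 13 mm farther back than shut.
Start: joints at [-1.372, 0.091, 1.231, -0, 1.82, -0.057], TCP at [0.152, -0.58, 0.239] pointing down, gripper open.
Joint ranges: [-2.87, 2.87], [-0.86, 2.18], [0.17, 2.46], [-1.51, 4.65], [0.06, 2.69], [-2.65, 2.65]. Speed limits (rad/s): [2.57, 2.57, 3.01, 3.14, 3.14, 3.14].

INTERFACE

Orientations are given as [roll, pitch, yaw] about the fixed x, y, z axes, in that order (R = Rz(yaw) Ry(pitch) Rx(roll)).
In Python, from bench import * gives the robot as it stands.
- The arm moves only by the tool carry_out, never from a script. Its argument "series" is text: rows parted by semicolons, each of 4 numbers parted by spaces: the shift along the world's x, y, z as a fraction of full scale, then the turn about the world's z as a fraction of full scale. In form: tx ty tz yaw; .... A call has 1 to 10 rows; each row is the pose to reach, as a shift and turn from the pose commanded when the call began; what a row does not reach only later rows make up. Full scale, the value 1, is 300 mm for a shift and 30 degrees for a turn. A row lasts 1/10 s, in which the tool goes at most 50 mm and 8.59 degrees, less where a joint would pass 70% of its speed; a pose out of reach is approached as far as the arm can. A call with a number of a shift or a turn outside -1 to 1 is refused whole. A call with a gripper value outside its range is refused whole. "gripper" is the opening, from 0 (shut) to 1 (fully open), set as the call begins (left out, the last holds). The fingers move at their own pace and stop on an object; "squeeze" is the grip in N (left out, the last holds). Time passes only in rows, so rows that repeat a pose let the fingers close. It gives the time, the measured TCP pose, the force, the opening and the grip force at its end, in the units of the state.
- observe(): the state, without advancing time (a new reading comes with each control period).
- read_camera(name): name is "side" or "top"; returns (picture, depth): 400x640x3 uint8, red, green, blue; 400x640 float32, m along the optical axis (not along the pixel's ray), 0 where there is no reading.
- camera_params(name): a dict with "fx", "fy", "cx", "cy" (pixels), "position" and "orientation" of the camera in the world. Camera axes: x right, y up, looking along -z (the intrinsics and any distortion apply to the point x, -y, -z); pixel columns grow to the right and rows downward; lengths in m; the calibration is good to about 2 mm. A picture is of the moment at which its call begins. camera_params takes no time and is no camera call.
- sign_off(): hands the job in; it is judged then, once.
Trained networks look in the newest picture that a camera, given by its name, has taken for a name from the list of things; names that differ only in an ending like _2 or _b are one class to them, and where a whole thing is asked for, a point or a joint stands for the part that bears it (a point fixed in the world has none). Each returns a list of dicts, best first, with "score" (0 to 1); they miss things now and then, are a little off and sometimes report something else, mostly with a low value. They report only what shows in the picture. A call takes as long as a camera call. They do not tell look-alikes from the thing itself.
- cut_out(camera, name): "region" (400x640 bool, what is visible of it) and "centre" ([column, row] in pixels, amid what is visible of it).
- landmark_of(camera, name): "centre" ([column, row] in pixels: a listed point, or the origin of a listed thing).
The state is a dict: "clock": time; "joint_positions": joint angles; "qvel": joint speeds; "joint_efforts": joint torques, N m; "eef_pos": TCP position; "tool_rot": TCP orientation; "ft_force": force on the tool from outside, world axes, zero at the start; "torque": the same for the moment, N m; "width": finger opening in m; "finger_force": force on a finger pad.
Only numpy, scipy, OpenCV 4.12 (cv2) and the standard library are available. Lean on these libraries where they do the work, as an engineer would, in place of code of your own. Each camera call takes 0.05 s, during which the arm holds its last target. There are 200 camera calls.

## Working session

There is one attempt and no reset: what is moved stays moved. The work goes in short steps, Python scripts to look and compute and a tool call to move; the robot and the scene stay as the last step left them, time stands still between calls to the robot, and variables do not carry over. Pictures are saved under pics/ and viewed, at most 10 in all, crops included, and the job is handed in when it is done.

Besides the shell and the picture viewer there is one more tool, called after "Request:" as name(argument=value, ...) on one line, values as JSON. carry_out: Moves the arm, as the interface text tells. Shift numbers are shares of 300 mm and turn numbers shares of 30 degrees, none past 1 either way. Its arguments: {"type":"object","properties":{"series":{"type":"string"},"gripper":{"type":"number"},"squeeze":{"type":"number"}},"required":["series"]}

```bash
mkdir -p pics
cat > h.py <<'E'
from bench import *
import numpy as np, cv2
from scipy.spatial.transform import Rotation as R
def rot(o):
    o=np.array(o,float)
    if o.shape==(3,3): return o
    return R.from_euler('xyz',o).as_matrix() if o.size==3 else R.from_quat(o).as_matrix()
def ray(c,u,v):
    p=camera_params(c); d=np.array([(u-p['cx'])/p['fx'],-(v-p['cy'])/p['fy'],-1.])
    return np.array(p['position']),rot(p['orientation'])@d
def atz(c,u,v,z):
    o,d=ray(c,u,v); return o+d*(z-o[2])/d[2]
def cloud(c,depth):
    p=camera_params(c); v,u=np.mgrid[:400,:640]
    P=np.stack([(u-p['cx'])/p['fx'],-(v-p['cy'])/p['fy'],-np.ones(u.shape)],-1)*depth[...,None]
    return P@rot(p['orientation']).T+np.array(p['position'])
E
python3 - <<'E'
from h import *
print(observe())
for c in('top','side'):
    print(camera_params(c)); im,d=read_camera(c); cv2.imwrite(f'pics/{c}0.png',im[...,::-1]); np.save(c+'d.npy',d);np.save(c+'i.npy',im)
    C=cloud(c,d)
    for n in('tin_a','handover_mat','extractor_lever_base','extractor_lever_tip','idle_spot'):
        for r in landmark_of(c,n):
            print(c,n,r['score'],np.round(r['centre']),atz(c,*r['centre'],0).round(3),C[int(r['centre'][1]),int(r['centre'][0])].round(3))
E
```

```text
{'clock': 0.0, 'joint_positions': array([-1.37169882e+00,  9.18844585e-02,  1.23190303e+00,  6.88661913e-06,
        1.81979405e+00, -5.67014830e-02]), 'qvel': array([-0.00030164,  0.00110373,  0.00046072, -0.00151704, -0.00117579,
       -0.00052233]), 'joint_efforts': array([ 3.11045529e-03, -4.58736455e+01, -4.18016696e+01,  1.56985052e-04,
        1.14678501e-02,  2.09280375e-05]), 'eef_pos': array([ 0.15175755, -0.58021379,  0.23812584]), 'tool_rot': array([-3.13960735e+00, -1.19378936e-04,  2.55800559e-01]), 'ft_force': array([-0.39696111,  0.08511083, -0.09591089]), 'torque': array([ 0.01530925,  0.01778008, -0.00815099]), 'finger_force': 0.0, 'width': 0.08532723648061696}
{'fx': 441.1127899097545, 'fy': 441.1127899097545, 'cx': 321.7019389785025, 'cy': 197.3344909936045, 'position': array([0.27695523, 0.00281856, 1.46184788]), 'orientation': array([ 0.17902152, -0.01163262, -1.56446101])}
top tin_a 0.92 [295. 222.] [0.459 0.077 0.   ] [0.453 0.076 0.058]
top tin_a 0.92 [293. 262.] [0.325 0.081 0.   ] [0.323 0.08  0.058]
top tin_a 0.74 [360. 259.] [ 0.337 -0.139  0.   ] [ 0.33
[... 1072 characters left out ...]
 tin_a 0.64 [411. 203.] [ 0.331 -0.146 -0.   ] [ 0.319 -0.101  0.038]
side tin_a 0.61 [376. 256.] [0.332 0.091 0.   ] [0.321 0.124 0.037]
side tin_a 0.55 [362. 207.] [ 0.447 -0.067 -0.   ] [ 0.431 -0.026  0.036]
side handover_mat 0.94 [317. 178.] [ 0.626 -0.131  0.   ] [ 0.627 -0.128  0.005]
side handover_mat 0.47 [233. 233.] [0.704 0.184 0.   ] [0.693 0.197 0.017]
side extractor_lever_base 0.67 [385. 166.] [ 0.467 -0.282  0.   ] [ 0.457 -0.25   0.023]
side extractor_lever_tip 0.46 [373. 138.] [ 0.567 -0.421  0.   ] [ 0.504 -0.262  0.107]
side idle_spot 0.97 [392. 140.] [ 0.507 -0.437  0.   ] [ 0.51  -0.441  0.   ]
side idle_spot 0.45 [360. 207.] [ 0.451 -0.065 -0.   ] [ 0.438 -0.029  0.032]
```

View pics/top0.png

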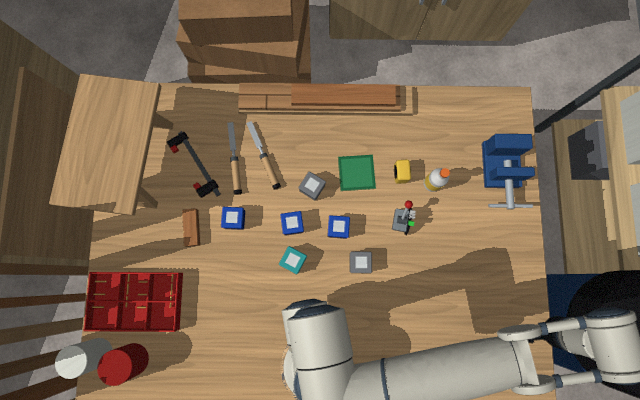

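View pics/side0.png

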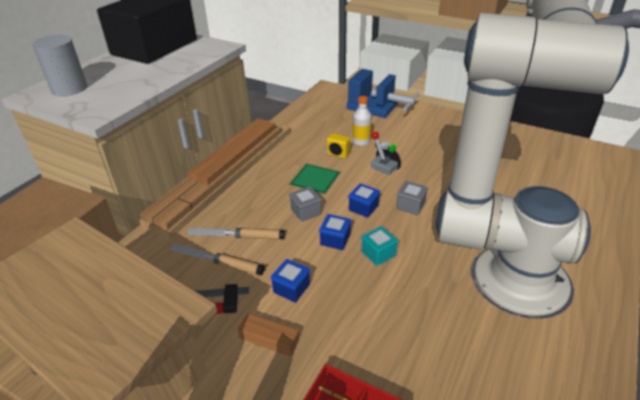

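Run:
```python
from h import *
im=np.load('topi.npy');d=np.load('topd.npy');C=cloud('top',d)
def rect(m,n,z=None):
    P=C[m]; zz=np.median(P[:,2]) if z is None else z
    v,u=np.nonzero(m); Q=np.array([atz('top',a,b,zz)[:2] for a,b in zip(u,v)])
    r=cv2.minAreaRect((Q*1000).astype(np.float32)); print(n,m.sum(),'z',zz.round(3),'c',np.round(r[0]),'size',np.round(r[1]),'ang',round(r[2],1),'mean',Q.mean(0).round(4))
hsv=cv2.cvtColor(im,cv2.COLOR_RGB2HSV).astype(int);H,S,V=[hsv[...,i] for i in range(3)]
def near(u,v,w):
    m=np.zeros((400,640),bool); m[v-w:v+w,u-w:u+w]=1; return m
for n,(u,v) in dict(L=(233,218),M=(292,223),R=(339,227)).items():
    rect(near(u,v,16)&(C[...,2]>.048)&(C[...,2]<.07),n)
    rect(near(u,v,8)&(S<110)&(V>140),n+' white',.058)
rect(near(357,173,24)&(H>50)&(H<85)&(S>120),'mat',.002)
b=near(402,219,22)
rect(b&(C[...,2]>.018)&(C[...,2]<.03)&(S<70),'base',.025)
for n,m in dict(red=b&((H<8)|(H>172))&(S>140),green=near(411,223,8)&(H>45)&(H<85)&(S>130)).items():
    print(n,m.sum(),C[m].mean(0).round(4),np.median(C[m],0).round(4),C[m][:,2].max())
ims=np.load('sidei.npy');Cs=cloud('side',np.load('sided.npy'))
h2=cv2.cvtColor(ims,cv2.COLOR_RGB2HSV).astype(int)
for n,m in dict(red=((h2[...,0]<8)|(h2[...,0]>172))&(h2[...,1]>140),green=(h2[...,0]>45)&(h2[...,0]<85)&(h2[...,1]>130)).items():
    k=np.zeros_like(m);k[125:180,365:410]=1;m=m&k
    v,u=np.nonzero(m);print('side',n,m.sum(),u.mean(),v.mean(),np.median(Cs[m],0).round(4))
a=cv2.resize(im[180:260,350:450,::-1],None,fx=5,fy=5,interpolation=3); s=cv2.resize(ims[115:195,340:440,::-1],None,fx=5,fy=5,interpolation=3)
cv2.imwrite('pics/crop.png',cv2.resize(np.hstack([a,s]),(800,320)))
```

```text
L 441 z 0.057 c [463. 276.] size [68. 68.] ang 0.5 mean [0.4643 0.2761]Traceback (most recent call last):
  File "<stdin>", line 12, in <module>
  File "<stdin>", line 6, in rect
AttributeError: 'float' object has no attribute 'round'
```

```bash
cat > m.py <<'E'
from h import *
im=np.load('topi.npy');d=np.load('topd.npy');C=cloud('top',d)
def rect(m,n,z=None):
    P=C[m]; zz=float(np.median(P[:,2]) if z is None else z)
    v,u=np.nonzero(m); Q=np.array([atz('top',a,b,zz)[:2] for a,b in zip(u,v)])
    r=cv2.minAreaRect((Q*1000).astype(np.float32)); print(n,m.sum(),'z',round(zz,3),'c',np.round(r[0]),'size',np.round(r[1]),'ang',round(r[2],1),'mean',Q.mean(0).round(4))
hsv=cv2.cvtColor(im,cv2.COLOR_RGB2HSV).astype(int);H,S,V=[hsv[...,i] for i in range(3)]
def near(u,v,w):
    m=np.zeros((400,640),bool); m[v-w:v+w,u-w:u+w]=1; return m
for n,(u,v) in dict(L=(233,218),M=(292,223),R=(339,227)).items():
    rect(near(u,v,16)&(C[...,2]>.048)&(C[...,2]<.07),n)
    rect(near(u,v,8)&(S<110)&(V>140),n+' white',.058)
rect(near(357,173,24)&(H>50)&(H<85)&(S>120),'mat',.002)
b=near(402,219,22)
rect(b&(C[...,2]>.018)&(C[...,2]<.03)&(S<70),'base',.025)
for n,m in dict(red=b&((H<8)|(H>172))&(S>140),green=near(411,223,8)&(H>45)&(H<85)&(S>130)).items():
    print(n,m.sum(),C[m].mean(0).round(4),np.median(C[m],0).round(4),C[m][:,2].max())
ims=np.load('sidei.npy');Cs=cloud('side',np.load('sided.npy'))
h2=cv2.cvtColor(ims,cv2.COLOR_RGB2HSV).astype(int)
for n,m in dict(red=((h2[...,0]<8)|(h2[...,0]>172))&(h2[...,1]>140),green=(h2[...,0]>45)&(h2[...,0]<85)&(h2[...,1]>130)).items():
    k=np.zeros_like(m);k[125:180,365:410]=1;m=m&k
    v,u=np.nonzero(m);print('side',n,m.sum(),u.mean(),v.mean(),np.median(Cs[m],0).round(4))
a=cv2.resize(im[180:260,350:450,::-1],None,fx=5,fy=5,interpolation=3); s=cv2.resize(ims[115:195,340:440,::-1],None,fx=5,fy=5,interpolation=3)
cv2.imwrite('pics/crop.png',cv2.resize(np.hstack([a,s]),(800,320)))
E
python3 m.py
```

```text
L 441 z 0.057 c [463. 276.] size [68. 68.] ang 0.5 mean [0.4643 0.2761]
L white 136 z 0.058 c [466. 277.] size [36. 35.] ang 2.3 mean [0.4655 0.2769]
M 446 z 0.057 c [449.  84.] size [68. 68.] ang 8.4 mean [0.4493 0.0844]
M white 140 z 0.058 c [450.  84.] size [37. 38.] ang 8.6 mean [0.4506 0.0838]
R 448 z 0.057 c [438. -65.] size [68. 68.] ang 85.8 mean [ 0.4379 -0.0655]
R white 137 z 0.058 c [440. -66.] size [35. 35.] ang 0.1 mean [ 0.4394 -0.0658]Traceback (most recent call last):
  File "m.py", line 13, in <module>
    rect(near(357,173,24)&(H>50)&(H<85)&(S>120),'mat',.002)
    ~~~~^^^^^^^^^^^^^^^^^^^^^^^^^^^^^^^^^^^^^^^^^^^^^^^^^^^
  File "m.py", line 5, in rect
    v,u=np.nonzero(m); Q=np.array([atz('top',a,b,zz)[:2] for a,b in zip(u,v)])
                                   ~~~^^^^^^^^^^^^^^
  File "h.py", line 12, in atz
    o,d=ray(c,u,v); return o+d*(z-o[2])/d[2]
        ~~~^^^^^^^
  File "h.py", line 9, in ray
    p=camera_params(c); d=np.array([(u-p['cx'])/p['fx'],-(v-p['cy'])/p['fy'],-1.])
ValueError: time passes only in moves, steps and waits
```

```bash
sed -i 's/^import numpy.*/import numpy as np, cv2, functools\ncamera_params=functools.cache(camera_params)/' h.py; python3 m.py
```

```text
L 441 z 0.057 c [463. 276.] size [68. 68.] ang 0.5 mean [0.4643 0.2761]
L white 136 z 0.058 c [466. 277.] size [36. 35.] ang 2.3 mean [0.4655 0.2769]
M 446 z 0.057 c [449.  84.] size [68. 68.] ang 8.4 mean [0.4493 0.0844]
M white 140 z 0.058 c [450.  84.] size [37. 38.] ang 8.6 mean [0.4506 0.0838]
R 448 z 0.057 c [438. -65.] size [68. 68.] ang 85.8 mean [ 0.4379 -0.0655]
R white 137 z 0.058 c [440. -66.] size [35. 35.] ang 0.1 mean [ 0.4394 -0.0658]
mat 1131 z 0.002 c [ 630. -131.] size [116. 116.] ang 3.8 mean [ 0.6295 -0.1306]
base 215 z 0.025 c [ 465. -272.] size [47. 81.] ang 79.5 mean [ 0.4615 -0.2698]
red 50 [ 0.502  -0.2808  0.11  ] [ 0.5018 -0.2803  0.1124] 0.12188114203044087
green 32 [ 0.4489 -0.2942  0.0707] [ 0.4477 -0.2933  0.0737] 0.08310824718312682
side red 43 374.7906976744186 134.74418604651163 [ 0.5031 -0.2723  0.1093]
side green 46 391.89130434782606 147.93478260869566 [ 0.4504 -0.2861  0.0694]
```

View pics/crop.png

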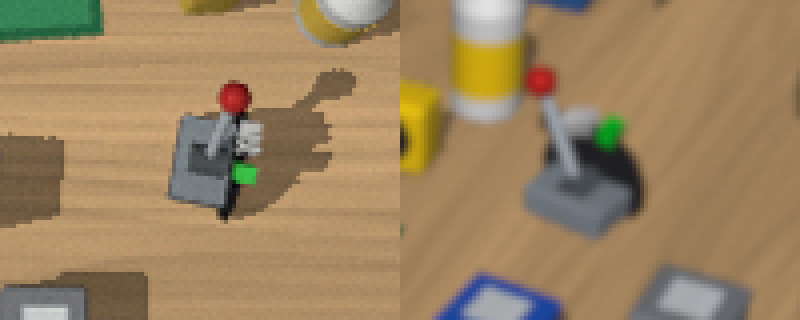

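The top crop shows the block, with its +x tilted about -9°, and the red ball at about px (409,204), on the far side. The green mark is at about px (411,223). The blue tins and the mat measure at the sizes given.

Run:
```python
from h import *
print('base',atz('top',400.6,220.25,.025).round(4))
a=atz('top',350+170/4,180+198/4,.025);b=atz('top',350+183/4,180+115/4,.025);print('yaw',np.degrees(np.arctan2(*(b-a)[1::-1])),np.linalg.norm(b-a))
im=np.load('topi.npy');C=cloud('top',np.load('topd.npy'))
print('side ball at z.104',atz('side',374.8,134.7,.104).round(4))
h=cv2.cvtColor(im,cv2.COLOR_RGB2HSV).astype(int);m=((h[...,0]<8)|(h[...,0]>172))&(h[...,1]>140);m[:190]=0;m[225:]=0;m[:,:390]=0;m[:,425:]=0
v,u=np.nonzero(m);print('top ball',u.mean(),v.mean(),atz('top',u.mean(),v.mean(),.104).round(4))
r=C[160:195,425:452].reshape(-1,3);r=r[r[:,2]>.04];print('bottle',r.min(0).round(3),r.max(0).round(3))
```

```text
base [ 0.4627 -0.272   0.025 ]
yaw -10.121179591497802 0.06989562609329744
side ball at z.104 [ 0.5057 -0.2812  0.104 ]
top ball 408.22 204.26 [ 0.5031 -0.2821  0.104 ]
bottle [ 0.277 -0.413  0.041] [0.622 0.003 1.462]
```

Request:
carry_out(series="0.9 0.66 0 -0.82;0.9 0.66 0 -0.82;0.9 0.66 0 -0.82;0.9 0.66 0 -0.82;0.9 0.66 0 -0.82;0.9 0.66 0 -0.82;0.9 0.66 0 -0.82;0.9 0.66 0 -0.82", gripper=0)

```text
clock: 1.4
eef_pos: [0.4254, -0.379, 0.2392]
tool_rot: [-3.14, -0.001, -0.167]
ft_force: [0.4, -0.9, 0.2]
width: -0.0001
finger_force: 0.0
```

Request:
carry_out(series="0.42 0.3 0 0;0.42 0.3 0 0;0.42 0.3 0 0;0.42 0.3 0 0;0.42 0.3 -0.15 0;0.42 0.3 -0.3 0;0.42 0.3 -0.46 0;0.42 0.3 -0.46 0")

```text
clock: 2.2
eef_pos: [0.5431, -0.291, 0.092]
tool_rot: [-3.136, 0.015, -0.174]
ft_force: [-0.8, 0.8, -0.8]
width: 0.0001
finger_force: 0.0
```

Run:
```python
from h import *
print(observe()['eef_pos'])
for c in('top','side'):
    im,d=read_camera(c); 
    if c=='top': a=im[170:250,360:460]
    else: a=np.hstack([a,im[90:170,330:430]])
cv2.imwrite('pics/c2.png',cv2.resize(a[...,::-1],(800,320),interpolation=3))
```

```text
[ 0.54305935 -0.29102355  0.09202364]
```

View pics/c2.png

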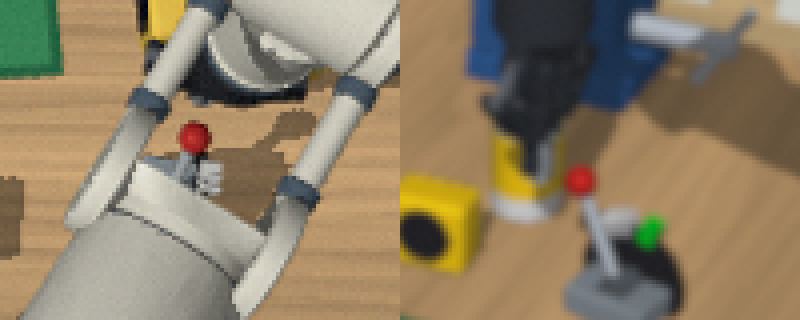

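Request:
carry_out(series="-0.03 0.005 0 0;-0.06 0.01 0 0;-0.09 0.015 0 0;-0.12 0.02 0 0;-0.15 0.025 0 0;-0.175 0.03 0 0;-0.2 0.035 0 0;-0.215 0.038 0 0;-0.23 0.04 0 0;-0.23 0.04 0 0")

```text
clock: 3.3
eef_pos: [0.4782, -0.2804, 0.101]
tool_rot: [-3.141, 0.001, -0.174]
ft_force: [0.3, 0.7, -0.5]
width: 0.0
finger_force: 0.0
```

```bash
cat > lev.py <<'E'
from h import *
print(observe()['eef_pos'],observe()['ft_force'])
for c in('top','side'):
    im,d=read_camera(c); h=cv2.cvtColor(im,cv2.COLOR_RGB2HSV).astype(int)
    m=((h[...,0]<8)|(h[...,0]>172))&(h[...,1]>140); k=np.zeros_like(m)
    if c=='top':k[190:240,395:420]=1
    else:k[110:160,360:410]=1
    v,u=np.nonzero(m&k)
    if len(u):
        b=np.array([.4627,-.272]);s=np.array([.983,-.18])
        p=atz(c,u.mean(),v.mean(),.109)[:2]; x=(p-b)@s; print(c,len(u),p.round(4),'off',x.round(4),'joint',.6+np.arcsin(x/.09))
    cv2.imwrite(f'pics/l_{c}.png',im[...,::-1])
E
python3 lev.py
```

```text
[ 0.47820757 -0.28036028  0.10101819] [ 0.29930903  0.73702555 -0.52493418]
top 50 [ 0.4554 -0.2739] off -0.0068 joint 0.5241055928417073
side 48 [ 0.458  -0.2783] off -0.0034 joint 0.5616870985244025
```

Request:
carry_out(series="-0.015 0.003 0 0;-0.03 0.006 0 0;-0.045 0.008 0 0;-0.052 0.01 0 0;-0.052 0.01 0 0;-0.052 0.01 0 0")

```text
clock: 4.0
eef_pos: [0.4631, -0.2775, 0.1014]
tool_rot: [3.142, -0.0, -0.174]
ft_force: [0.4, 0.0, 0.3]
width: 0.0
finger_force: 0.0
```

Request:
carry_out(series="0.05 0 0 0;0.1 0 0 0;0.1 0 0.15 0;0.1 0 0.3 0;0.1 0.1 0.45 0;0.1 0.25 0.45 0;0.1 0.4 0.45 0;0.1 0.55 0.45 0;0.1 0.7 0.45 0;0.1 0.7 0.45 0")

```text
clock: 5.0
eef_pos: [0.4933, -0.0629, 0.2369]
tool_rot: [-3.14, -0.001, -0.167]
ft_force: [0.6, -1.2, 0.1]
width: 0.0004
finger_force: 0.0
```

```bash
python3 lev.py
python3 - <<'E'
import cv2,numpy as np
a=cv2.imread('pics/l_top.png')[180:260,350:450];b=cv2.imread('pics/l_side.png')[105:185,340:440]
cv2.imwrite('pics/c3.png',cv2.resize(np.hstack([a,b]),(800,320),interpolation=3))
E
```

```text
[ 0.4932619  -0.06285496  0.23692772] [ 0.55543148 -1.19341529  0.14193761]
top 53 [ 0.4398 -0.2707] off -0.0227 joint 0.3444716269088787
side 45 [ 0.4411 -0.2692] off -0.0217 joint 0.3559755686387481
```

View pics/c3.png

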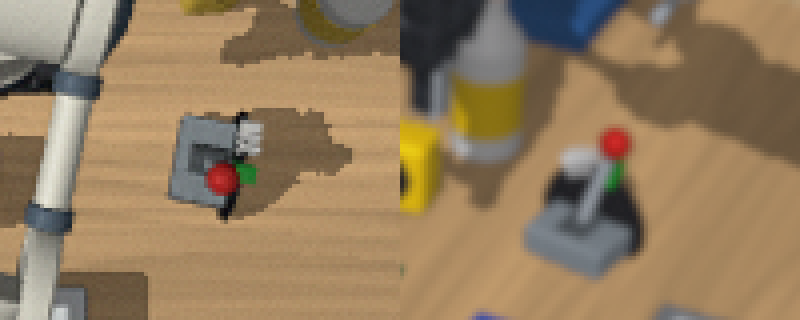

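Request:
carry_out(series="-0.18 0.005 0 0.23;-0.18 0.005 0 0.23;-0.18 0.005 -0.1 0.23;-0.18 0.005 -0.2 0.23;-0.18 0.005 -0.3 0.23;-0.18 0.005 -0.3 0.23;-0.18 0.005 -0.4 0.23;-0.18 0.005 -0.4 0.23", gripper=1)

```text
clock: 5.9
eef_pos: [0.4382, -0.0666, 0.1146]
tool_rot: [-3.141, 0.004, -0.055]
ft_force: [-0.1, -0.2, -0.5]
width: 0.0857
finger_force: 0.0
```

```bash
python3 -c "
from h import *
s=observe();print(s['eef_pos'],s['tool_rot'],s['width'],s['torque'])
im,d=read_camera('side');cv2.imwrite('pics/g.png',cv2.resize(im[120:270,280:440,::-1],(800,600),interpolation=3))"
```

```text
[ 0.43821452 -0.06656481  0.11458171] [-3.14108812  0.00395962 -0.05488538] 0.0857268969845711 [ 0.02971007 -0.03484692  0.01200894]
```

View pics/g.png

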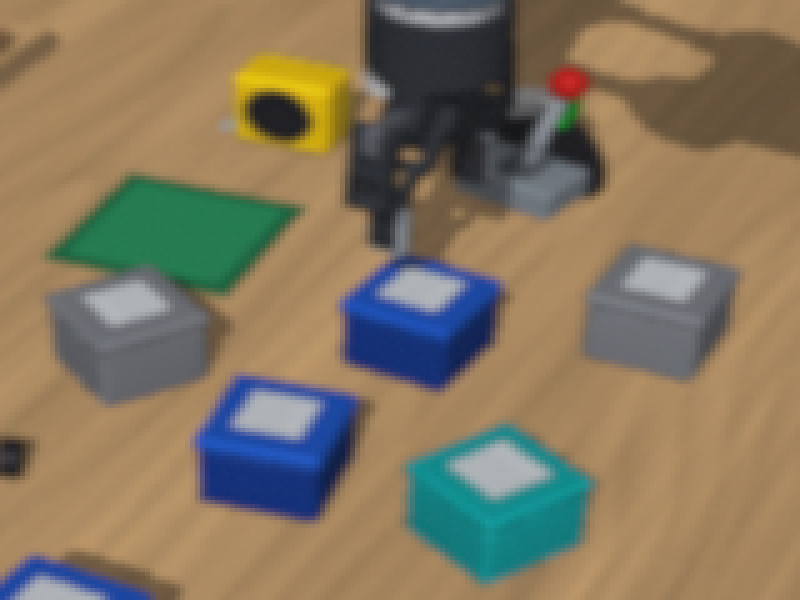

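Request:
carry_out(series="0 0 -0.08 0;0 0 -0.16 0;0 0 -0.24 0;0 0 -0.305 0;0 0 -0.305 0;0 0 -0.305 0")

```text
clock: 6.55
eef_pos: [0.4403, -0.0664, 0.0269]
tool_rot: [3.141, -0.002, -0.054]
ft_force: [0.3, -0.3, 0.8]
width: 0.0852
finger_force: 0.0
```

Request:
carry_out(series="0 0 0 0;0 0 0 0;0 0 0 0;0 0 0 0;0 0 0 0;0 0 0 0", gripper=0, squeeze=45)

```text
clock: 7.15
eef_pos: [0.4409, -0.066, 0.0275]
tool_rot: [-3.141, -0.004, -0.053]
ft_force: [-0.0, 0.7, 5.9]
width: 0.0655
finger_force: 53.1
```

Request:
carry_out(series="0 0 0.1 0;0 0 0.2 0;0 0 0.3 0;0 0 0.4 0;0 0 0.4 0;0 0 0.4 0;0 0 0.4 0")

```text
clock: 7.85
eef_pos: [0.4382, -0.0658, 0.1423]
tool_rot: [-3.141, 0.004, -0.053]
ft_force: [0.1, -0.5, -5.8]
width: 0.0655
finger_force: 54.2
```

```bash
cat > tq.py <<'E'
from h import *
T=[];F=[]
for i in range(6):
    s=observe();T.append(s['torque']);F.append(s['ft_force']);read_camera('top')
print(s['clock'],s['eef_pos'].round(4),s['width'],'F',np.mean(F,0).round(2),'T',np.mean(T,0).round(4),'sd',np.std(T,0).round(4))
E
python3 tq.py
```

```text
8.1 [ 0.4387 -0.0659  0.1435] 0.0649706317356439 F [-0.25  0.08 -4.79] T [-0.0173 -0.0101 -0.0186] sd [0.0436 0.0366 0.0339]
```

Request:
carry_out(series="0.16 0 0 0;0.32 0 0 0;0.32 0 0 0;0.16 0 0 0;0 0 0 0;0.16 0 0 0;0.32 0 0 0;0.32 0 0 0;0.32 0 0 0;0.32 0 0 0")

```text
clock: 9.15
eef_pos: [0.535, -0.066, 0.1446]
tool_rot: [-3.142, 0.001, -0.053]
ft_force: [0.0, 0.7, -4.6]
width: 0.0654
finger_force: 58.7
```

```bash
python3 tq.py
```

```text
9.4 [ 0.5351 -0.0661  0.1454] 0.0653487563276653 F [-0.32  0.25 -4.75] T [0.009  0.0333 0.0026] sd [0.0202 0.0414 0.0075]
```

Request:
carry_out(series="-0.16 0 0 0;-0.32 0 0 0;-0.32 0 0 0;-0.32 0 0 0;-0.32 0 0 0;-0.32 0 0 0")

```text
clock: 10.05
eef_pos: [0.4402, -0.0661, 0.1453]
tool_rot: [3.142, -0.001, -0.053]
ft_force: [-0.4, 0.1, -5.4]
width: 0.0653
finger_force: 58.6
```

```bash
python3 tq.py
```

```text
10.3 [ 0.4396 -0.066   0.1446] 0.06531564964999427 F [-0.12 -0.11 -4.98] T [ 0.009  -0.0459  0.0027] sd [0.0238 0.0361 0.0473]
```

Request:
carry_out(series="0 0.16 0 0;0 0.32 0 0;0 0.32 0 0;0 0.32 0 0;0 0.32 0 0;0 0.32 0 0")

```text
clock: 10.95
eef_pos: [0.4393, 0.0291, 0.1447]
tool_rot: [3.141, 0.0, -0.055]
ft_force: [-0.0, -1.0, -5.7]
width: 0.0655
finger_force: 60.7
```

```bash
python3 tq.py
```

```text
11.2 [0.4393 0.0294 0.1448] 0.0651320823023907 F [-0.33 -0.32 -5.14] T [-0.0627 -0.0532 -0.0018] sd [0.0382 0.0323 0.0324]
```

Request:
carry_out(series="0 -0.16 0 0;0 -0.32 0 0;0 -0.32 0 0;0 -0.32 0 0;0 -0.32 0 0;0 -0.32 0 0")

```text
clock: 11.85
eef_pos: [0.4393, -0.0651, 0.1448]
tool_rot: [-3.141, 0.0, -0.052]
ft_force: [0.5, -0.3, -4.0]
width: 0.0653
finger_force: 61.2
```

```bash
python3 tq.py
```

```text
12.1 [ 0.4393 -0.0654  0.1448] 0.06560165354830531 F [ 0.07 -0.06 -4.96] T [ 0.0438 -0.0758 -0.005 ] sd [0.0235 0.0288 0.0173]
```

Request:
carry_out(series="0.16 0.16 0 0;0.32 0.32 0 0;0.32 0.32 0 0;0.32 0.32 0 0;0.32 0.32 0 0")

```text
clock: 12.65
eef_pos: [0.5352, 0.0307, 0.1441]
tool_rot: [3.141, 0.002, -0.051]
ft_force: [0.0, -0.5, -4.5]
width: 0.0652
finger_force: 61.2
```

```bash
sed -i 's/range(6)/range(20)/' tq.py; python3 tq.py
```

```text
13.6 [0.5352 0.0301 0.1447] 0.06534127676927735 F [-0.03 -0.03 -4.93] T [-0.0065 -0.0224  0.0074] sd [0.0274 0.0386 0.0273]
```

Request:
carry_out(series="-0.16 -0.16 0 0;-0.32 -0.32 0 0;-0.32 -0.32 0 0;-0.32 -0.32 0 0;-0.32 -0.32 0 0")

```text
clock: 14.15
eef_pos: [0.4391, -0.0664, 0.1452]
tool_rot: [-3.141, -0.001, -0.055]
ft_force: [0.5, 0.2, -4.5]
width: 0.0652
finger_force: 61.9
```

```bash
python3 tq.py
```

```text
15.1 [ 0.4392 -0.066   0.1448] 0.06511098179841494 F [ 0.06  0.06 -5.21] T [-0.008  -0.0065  0.003 ] sd [0.033  0.0281 0.0255]
```

Request:
carry_out(series="0.16 0 0 0;0.32 0 0 0;0.32 0 0 0;0.16 0 0 0;0 0 0 0;0.16 0 0 0;0.32 0 0 0;0.32 0 0 0;0.32 0 0 0;0.32 0 0 0")

```text
clock: 16.15
eef_pos: [0.535, -0.066, 0.1448]
tool_rot: [-3.142, 0.001, -0.053]
ft_force: [0.1, 0.3, -4.5]
width: 0.065
finger_force: 63.1
```

```bash
python3 tq.py
```

```text
17.1 [ 0.5352 -0.066   0.1448] 0.06487925199417169 F [ 0.11 -0.02 -5.01] T [ 0.0073  0.0241 -0.0031] sd [0.0315 0.0295 0.0292]
```

Request:
carry_out(series="-0.16 0 0 0;-0.32 0 0 0;-0.32 0 0 0;-0.32 0 0 0;-0.32 0 0 0;-0.32 0 0 0")

```text
clock: 17.75
eef_pos: [0.4402, -0.0661, 0.1452]
tool_rot: [3.142, -0.001, -0.053]
ft_force: [1.1, 0.1, -4.4]
width: 0.0652
finger_force: 63.0
```

```bash
python3 tq.py
```

```text
18.7 [ 0.4392 -0.066   0.1448] 0.0653122945496269 F [ 0.14  0.04 -5.05] T [ 0.0077 -0.0633 -0.004 ] sd [0.0381 0.0319 0.0245]
```

Request:
carry_out(series="0 0.16 0 0;0 0.32 0 0;0 0.32 0 0;0 0.32 0 0;0 0.32 0 0;0 0.32 0 0")

```text
clock: 19.35
eef_pos: [0.4393, 0.0291, 0.1447]
tool_rot: [3.141, 0.0, -0.055]
ft_force: [0.7, -1.0, -4.4]
width: 0.065
finger_force: 64.1
```

```bash
python3 tq.py
```

```text
20.3 [0.4392 0.03   0.1448] 0.06540442374179022 F [ 0.16  0.2  -5.04] T [-0.0489 -0.0442  0.0082] sd [0.0223 0.0299 0.0273]
```

Request:
carry_out(series="0 -0.16 0 0;0 -0.32 0 0;0 -0.32 0 0;0 -0.32 0 0;0 -0.32 0 0;0 -0.32 0 0")

```text
clock: 20.95
eef_pos: [0.4393, -0.065, 0.1448]
tool_rot: [-3.141, 0.0, -0.052]
ft_force: [-0.4, -0.5, -4.4]
width: 0.0651
finger_force: 64.2
```

```bash
python3 tq.py
```

```text
21.9 [ 0.4392 -0.066   0.1448] 0.0652029695923817 F [ 0.02 -0.08 -5.04] T [ 0.0282 -0.047   0.0145] sd [0.0191 0.0244 0.0307]
```

Request:
carry_out(series="0.1 -0.035 0 0;0.2 -0.07 0 0;0.3 -0.1 0 0;0.4 -0.14 0 0;0.5 -0.17 0 0;0.58 -0.2 0 0;0.635 -0.217 -0.03 0;0.635 -0.217 -0.05 0;0.635 -0.217 -0.05 0;0.635 -0.217 -0.05 0")

```text
clock: 22.95
eef_pos: [0.629, -0.1308, 0.1294]
tool_rot: [-3.141, 0.001, -0.053]
ft_force: [0.1, -0.4, -4.6]
width: 0.0648
finger_force: 64.0
```

Request:
carry_out(series="0 0 0 0;0 0 0 0;0 0 0 0;0 0 0 0;0 0 0 0")

```text
clock: 23.45
eef_pos: [0.6297, -0.1311, 0.13]
tool_rot: [3.142, -0.0, -0.053]
ft_force: [0.0, 0.4, -5.1]
width: 0.0652
finger_force: 64.0
```

```bash
python3 lev.py; python3 -c "
import cv2
cv2.imwrite('pics/end.png',cv2.imread('pics/l_side.png'))"
```

```text
[ 0.6296908  -0.13108871  0.12997191] [ 0.00893415  0.4245084  -5.09097242]
top 50 [ 0.4391 -0.2702] off -0.0235 joint 0.3353285833861616
side 46 [ 0.4411 -0.2697] off -0.0216 joint 0.3574925073159826
```

View pics/end.png

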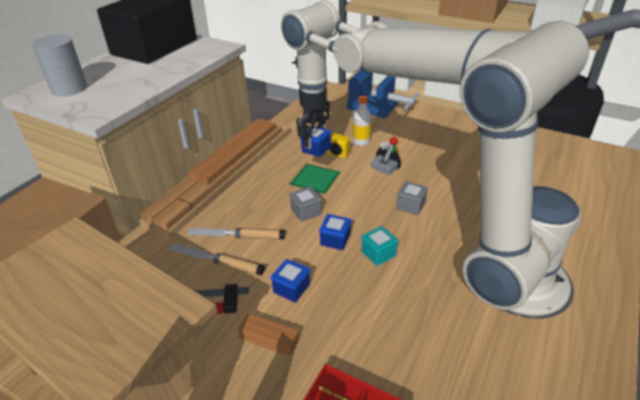

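The picture shows the tin held upright over the mat at about px (317,140), with the lever at idle at about px (392,142). Everything else is where it began.

```bash
python3 -c "
from bench import *
print(sign_off())"
```

```text
the job is handed in; nothing more can be done
None
```

I set the lever to the idle mark (about 0.35 rad) and handed the job in with the first tin I shook, which rattled, held upright and still about 100 mm above the middle of the mat; the other two tins were never lifted, and the result was not reported back.

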